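# Set the trimming tool's speed selector and press start

## Robot

A 6-joint arm with a two-finger parallel gripper is mounted at the origin on the work surface. World frame = base frame: x ahead of the robot, y to its left, z up, the work surface at z = 0. Lengths are in mm, angles in degrees, forces in N, time in s.
With the tool pointing down it reaches from about 325 to 750 mm from the base axis. Payload 7.6 kg.
Tool frame: the origin (TCP) lies midway between the tips of the shut fingers; the grasp point (between the pads) lies 19 mm behind it; z points along the fingers, y is the line along which they close (so a half turn about z gives the same grasp; the last joint's range is limited). The gripper opens to 85 mm and grips with 20 to 120 N. Pads are 22 mm wide; open, the fingers measure 114 mm over their backs; the gripper's body (76 mm by 85 mm) begins 54 mm behind the grasp point. The pads swing forward as they close: fully open they stand 13 mm farther back than shut.
Start: joints at [66.675, 2.991, 80.254, -0, 96.75, -4.028], TCP at [173.48, 495.53, 231.323] pointing down, gripper open.
Joint ranges: [-166.34, 166.34], [-52.06, 124.39], [6.96, 135.62], [-60.46, 240.46], [14.63, 156.25], [-167.68, 167.68]. Speed limits (degrees/s): [147.25, 147.25, 172.46, 180, 180, 180].

## Interface

Orientations are given as a 3x3 rotation matrix whose columns are the frame's x, y, z axes.
In Python, from station import r gives the robot as it stands.
- The arm moves only by the tool apply_moves, never from a script. Its argument "increments" is a list of rows, each an object with "slide": the shift along the tool's x, y, z in units of 25 mm (1.0 is 25 mm), a list of three; "dr": the turn, a rotation vector about the tool's x, y, z in units of 8 degrees (1.0 is 8 degrees), a list of three; "hand": the closure, from 0 (fully open) to 1 (shut). In form: [{"slide": [tx, ty, tz], "dr": [rx, ry, rz], "hand": hand}, ...]. A call has 1 to 8 rows; each row is the pose to reach, as a shift and turn from the pose commanded when the call began, along the tool's axes at that moment; what a row does not reach only later rows make up. A row lasts 1/10 s, in which the tool goes at most 50 mm and 8.59 degrees, less where a joint would pass 70% of its speed; a pose out of reach is approached as far as the arm can. A call with a gripper value outside its range is refused whole. The fingers move at their own pace and stop on an object; "newtons" is the grip in N (left out, the last holds). Time passes only in rows, so rows that repeat a pose let the fingers close. It gives the time, the measured TCP pose, the force, the opening and the grip force at its end, in the units of the state.
- r.get_obs(): the state, without advancing time (a new reading comes with each control period).
- r.capture(name): name is "side" or "top" or "wrist"; returns a dict with "frame" (480x640x3 uint8, red, green, blue), "fx", "fy", "cx", "cy" (pixels), "world_from_camera" (4x4, takes a point from camera to world coordinates). Camera axes: x right, y down, z forward; pixel columns grow to the right and rows downward; lengths in mm; the calibration is good to about 2 mm. A picture is of the moment at which its call begins. There is no depth.
- r.hand_in(): hands the job in; it is judged then, once.
The state is a dict: "clock": time; "q": joint angles; "qvel": joint speeds; "joint_torque": joint torques, N m; "eef_pos": TCP position; "tcp_rot": TCP orientation; "wrist_force": force on the tool from outside, world axes, zero at the start; "ft_torque": the same for the moment, N m; "grip_width": finger opening in mm; "finger_force": force on a finger pad.
Only numpy, scipy, OpenCV 4.12 (cv2) and the standard library are available. Lean on these libraries where they do the work, as an engineer would, in place of code of your own. Each camera call takes 0.05 s, during which the arm holds its last target. There are 200 camera calls.

## Task

On the grey control unit in the middle of the bench, push the lever of the rotary speed selector round clockwise, counting its clicks, until it rests in the notch at the fifth bar mark from the off dot, and let go of it. Then press the smaller of the two push buttons (start) fully down and let it come back up. Do it with a light fingertip: do not grip the lever, do not press the larger button (stop), and leave everything loose on the bench where it is.

Things in the scene. Friction and masses are not known exactly. Their poses are not given: they have to be found in the camera images.
- unit: grey speed control unit fixed to the bench, 160 x 160 x 60 mm; origin under its centre. White marks on top, 61 to 75 mm from its vertical z axis, 30 degrees apart: the off dot 120 degrees anticlockwise (from above) of the unit's +x, then clockwise eight radial bars, each 1 mm longer than the last. The fifth bar lies 30 degrees clockwise of +x
- dial_centre (a point): point on the selector's vertical axis at the height of the unit's top face (60 mm above the bench). The black selector is a hub 40 mm across with one straight lever arm 14 mm wide that reaches 58 mm out from the axis, a thin white line on its top; hub and arm rise to 36 mm above the face, the arm's underside is 8 mm above it
- selector (a joint): selector angle, rad: 0 with the lever over the off dot, growing clockwise from above to 4.19 (8 clicks of 0.524); the fifth bar is 2.618. A spring ball clicks it into a notch at each mark: about 2 N on the lever takes it out, and past half-way it snaps on into the next by itself. At the start it rests in the off, first or second notch
- lever_end (a point): point on top of the lever's centre line, 50 mm out from the selector's axis and 36 mm above the unit's top face; moves with the lever
- start_top (a point): centre of the top of the start button: black round button 32 mm across, standing 10 mm above its 48 mm dark steel collar (12 mm high), on a small grey station box 75 x 75 x 45 mm fixed to the bench; its top is 67 mm above the bench. Left or right of the unit by chance
- start (a joint): travel of the start button in m: 0 up, 0.006 fully down; a spring of 5 N at full travel lifts it again; counts as pressed beyond 0.0045
- stop_top (a point): centre of the top of the stop button: the same kind of station, but a broad button 56 mm across in a 72 mm collar; not to be pressed
- stop (a joint): travel of the stop button in m: 0 up, 0.006 fully down
- screwdriver: loose screwdriver 190 mm long, 26 mm thick, lying between the unit and the right-hand station; origin under its middle, x along it
- brush: loose hand brush 180 mm long, 42 mm wide, 20 mm thick, lying between the unit and the left-hand station; origin under its middle, x along it
- hammer: loose hammer 260 mm long, 26 mm high, lying beyond the stations at the right; origin under its middle, x along it, head at +x
- jar: loose glass jar 68 mm across, 85 mm high, standing on the far left; origin at its underside
- tape_roll: loose roll 90 mm across, 35 mm high, lying flat near the robot at the right; origin at its underside
- foot_form: loose plaster foot form 165 mm long, 75 mm wide, 165 mm high, standing beyond the unit; origin at its underside
- cup: loose ceramic cup 72 mm across, 85 mm high, near the robot at the left; origin at its underside
Things that resemble listed ones, but are neither listed nor needed, are in the scene too. Leave any pink look-alike of the unit alone.

How it is judged:
By the outcome, as a careful person would: the job done as asked, in the order asked, and still so for the second after the job is handed in, with the robot touching nothing.
It also fails if it takes over 61 s, if anything falls off the work surface, if the arm or the gripper's body presses on something with over 40 N, if the wrist force passes 120 N, or if a joint passes its speed limit or range.

## Working session

There is one attempt and no reset: what is moved stays moved. The work goes in short steps, Python scripts to look and compute and a tool call to move; the robot and the scene stay as the last step left them, time stands still between calls to the robot, and variables do not carry over. Pictures are saved under pics/ and viewed, at most 10 in all, crops included, and the job is handed in when it is done.

Besides the shell and the picture viewer there is one more tool, called after "Request:" as a command line: name --argument value ..., lists and objects as JSON in quotes. apply_moves: Moves the arm, as the interface text tells. Its arguments: {"type":"object","properties":{"increments":{"type":"array"},"newtons":{"type":"number"}},"required":["increments"]}

```bash
mkdir -p pics
python3 - <<'E'
from station import r
import cv2,numpy as np
for n in("top","side"):
    c=r.capture(n);cv2.imwrite(f"pics/{n}0.png",c["frame"][:,:,::-1]);print(n,c["fx"],c["cx"],c["cy"],np.round(c["world_from_camera"],3).tolist())
o=r.get_obs();print(o["clock"],o["eef_pos"],np.round(o["tcp_rot"],3).tolist(),o["grip_width"])
E
```

```text
top 448.4097903867614 323.5159405662267 236.65667191888778 [[-0.012, -0.998, 0.067, 415.23], [-1.0, 0.013, 0.015, 10.444], [-0.016, -0.067, -0.998, 1111.508], [0.0, 0.0, 0.0, 1.0]]
side 493.7762578846272 317.1495629795325 233.56150602366986 [[0.993, -0.099, 0.068, 418.271], [-0.12, -0.758, 0.642, -742.97], [-0.012, -0.645, -0.764, 952.603], [0.0, 0.0, 0.0, 1.0]]
0.1 [173.3557468  495.28580378 230.57131099] [[-0.944, 0.33, -0.001], [0.33, 0.944, -0.001], [0.0, -0.001, -1.0]] 85.32708391650475
```

View pics/top0.png

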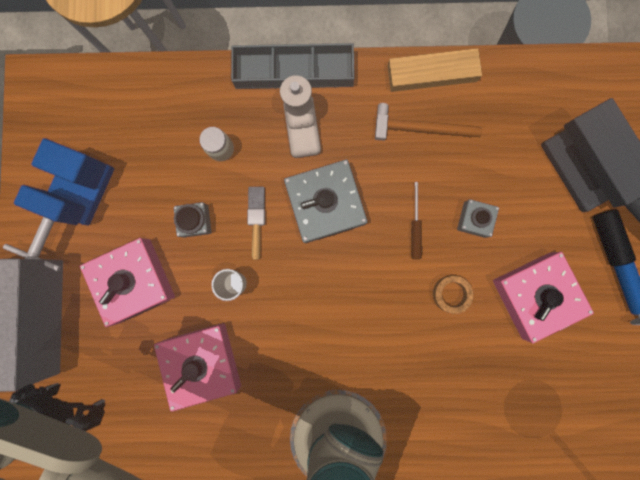

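View pics/side0.png

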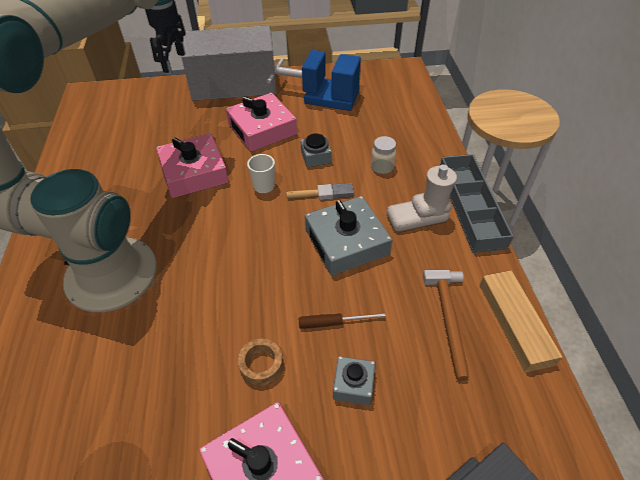

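The top view shows the grey unit at about (326,200), with the lever pointing left towards (304,205). Two stations could be the start button: left (190,219) has a broad button, and right (482,217) has a small one. The right one fits start. The pink units at (125,282), (195,368) and (545,297) are look-alikes, so I'll leave them alone. I'll confirm with one enlarged crop.

```bash
cat > h.py <<'E'
import cv2,numpy as np
from station import r
def ray(c,u,v,z):
    T=np.array(c["world_from_camera"]);d=T[:3,:3]@[(u-c["cx"])/c["fx"],(v-c["cy"])/c["fy"],1]
    return T[:3,3]+d*(z-T[2,3])/d[2]
def proj(c,p):
    q=np.linalg.inv(np.array(c["world_from_camera"]))@np.r_[p,1]
    return c["fx"]*q[0]/q[2]+c["cx"],c["fy"]*q[1]/q[2]+c["cy"]
E
python3 - <<'E'
from h import *
c=r.capture("top");f=c["frame"].astype(int)
# white marks on unit
m=((f.min(2)>185)).astype(np.uint8);m[:150]=0;m[250:]=0;m[:,:275]=0;m[:,375:]=0
n,l,s,ce=cv2.connectedComponentsWithStats(m)
for i in range(1,n):print("mark",s[i,4],np.round(ce[i],1),np.round(ray(c,*ce[i],60)[:2],1))
im=c["frame"][:,:,::-1]
a=cv2.resize(im[150:250,275:375],(400,400),interpolation=cv2.INTER_CUBIC)
b=cv2.resize(im[190:250,160:220],(200,200),interpolation=cv2.INTER_CUBIC)
d=cv2.resize(im[190:250,450:510],(200,200),interpolation=cv2.INTER_CUBIC)
cv2.imwrite("pics/crop.png",np.hstack([a,np.vstack([b,d])]))
# dark buttons, in both views
def dark(c,x0,x1,y0,y1,t=60):
    f=c["frame"].astype(int);m=(f.max(2)<t).astype(np.uint8);k=np.zeros_like(m);k[y0:y1,x0:x1]=m[y0:y1,x0:x1]
    n,l,s,ce=cv2.connectedComponentsWithStats(k)
    for i in range(1,n):
        if s[i,4]>30:print("dark",s[i],np.round(ce[i],1),np.round(ray(c,*ce[i],67)[:2],1))
dark(c,450,510,190,245,50);dark(c,165,215,190,245,50)
s=r.capture("side");dark(s,335,380,350,400,50);dark(s,295,335,125,165,50)
E
```

```text
mark 3 [316.7 173.3] [637.   41.2]
mark 3 [331.3 172.3] [638.8   6.4]
mark 3 [344.3 179.3] [621.6 -24.2]
mark 3 [304.7 181.3] [618.2  69.9]
mark 4 [352.  191.5] [592.2 -41.9]
mark 2 [298.5 194. ] [588.1  84.8]
mark 3 [353. 206.] [557.7 -43.7]
mark 1 [299. 208.] [554.7  83.9]
mark 16 [305.3 221.1] [523.4  69.2]
mark 1 [305. 238.] [483.5  70.3]
dark [347 364  16  18 227] [354.5 372. ] [ 526.7 -349.5]
dark [344 379  22   8  37] [354.  383.9] [ 521.8 -372.5]
dark [306 134  19  15 231] [315.2 140.8] [532.6 337.9]
dark [304 146  24   7  55] [316.  150.1] [530.  298.3]
```

View pics/crop.png

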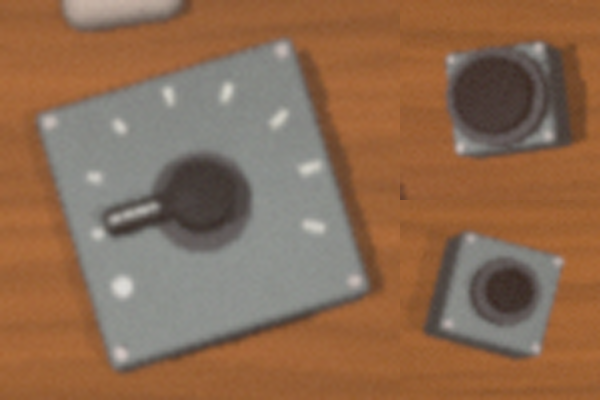

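The crop confirms it. The off dot is at (305.5,221.7) full-frame and the lever lies over the first bar, so it starts in notch 1 and needs four clicks clockwise. The fifth bar is at (331,172). The upper inset (left station) is the broad stop button, and the lower inset (right station) is the small start button.

Circle through the marks gives the dial centre at about (573,21). The lever is at about 107° world and the target is about -13°. I'll shut the hand and move to hover behind the lever.

Request:
apply_moves --increments '[{"slide":[-19.3,-12.05,0],"dr":[0,0,-4.55],"hand":1},{"slide":[-19.3,-12.05,0],"dr":[0,0,-4.55],"hand":1},{"slide":[-19.3,-12.05,0],"dr":[0,0,-4.55],"hand":1},{"slide":[-19.3,-12.05,0],"dr":[0,0,-4.55],"hand":1},{"slide":[-19.3,-12.05,0],"dr":[0,0,-4.55],"hand":1},{"slide":[-19.3,-12.05,0],"dr":[0,0,-4.55],"hand":1},{"slide":[-19.3,-12.05,0],"dr":[0,0,-4.55],"hand":1},{"slide":[-19.3,-12.05,0],"dr":[0,0,-4.55],"hand":1}]' --newtons 20

```text
clock: 1.0
eef_pos: [410.9, 199.3, 231.4]
tcp_rot: [[-0.956, -0.294, 0.0], [-0.294, 0.956, 0.0], [-0.0, 0.0, -1.0]]
wrist_force: [0.0, 0.9, -0.2]
grip_width: -0.5
finger_force: 0.0
```

```bash
cat >> h.py <<'E'
C=np.array([573,21.3])
def P(th,off,rho=42):
    t=np.radians(th);return C+rho*np.array([np.cos(t),np.sin(t)])+off*np.array([-np.sin(t),np.cos(t)])
def rel(p,z,yaw):
    "slide and dr from the present pose; yaw = world angle of tool x"
    o=r.get_obs();R=np.array(o["tcp_rot"]);d=np.r_[p,z]-o["eef_pos"]
    w=np.degrees(np.arctan2(R[1,0],R[0,0]))
    return np.round(R.T@d/25,2),np.round(((w-yaw+180)%360-180)/8,2)
E
python3 - <<'E'
from h import *
o=r.get_obs();print(o["clock"],o["eef_pos"],o["grip_width"],o["q"]);print(rel(P(107.2,33),231,197.2))
c=r.capture("top")
print(ray(c,483,217.3,67))
s=r.capture("side");print(ray(s,354.5,372,67))
E
```

```text
1.0 [410.94621884 199.31821831 231.44133541] -0.4701448189831496 [ 2.12345048e+01 -8.22192167e+00  9.10968924e+01  9.62428812e-03
  9.70994709e+01 -8.58761380e+01]
(array([-2.78, -7.03,  0.02]), np.float64(-0.01))
[ 525.90098343 -345.20554149   67.        ]
[ 526.58929856 -349.40590159   67.        ]
```

Request:
apply_moves --increments '[{"slide":[-2.8,-7.0,0],"dr":[0,0,0],"hand":1},{"slide":[-2.8,-7.0,0],"dr":[0,0,0],"hand":1},{"slide":[-2.8,-7.0,0],"dr":[0,0,0],"hand":1},{"slide":[-2.8,-7.0,0],"dr":[0,0,0],"hand":1},{"slide":[-2.8,-7.0,0],"dr":[0,0,0],"hand":1},{"slide":[-2.8,-7.0,0],"dr":[0,0,0],"hand":1},{"slide":[-2.8,-7.0,0],"dr":[0,0,0],"hand":1}]'

```text
clock: 1.8
eef_pos: [528.0, 55.6, 231.3]
tcp_rot: [[-0.955, -0.295, -0.0], [-0.295, 0.955, 0.0], [0.0, 0.001, -1.0]]
wrist_force: [0.1, 1.0, -0.1]
grip_width: -0.4
finger_force: 0.0
```

Run:
```python
from h import *
c=r.capture("wrist");cv2.imwrite("pics/w1.png",c["frame"][:,:,::-1])
for n,p in dict(C60=[*C,60],C96=[*C,96],lever=[*P(107.2,0,50),96],bar5=[*P(-12.8,0,68),60],start=[526,-347.5,67]).items():print(n,np.round(proj(c,p)))
print(rel(P(107.2,33),231,197.2))
```

```text
C60 [277. 250.]
C96 [271. 263.]
lever [327. 263.]
bar5 [247. 303.]
start [-132.   81.]
(array([ 0.01, -0.17,  0.02]), np.float64(0.0))
```

View pics/w1.png

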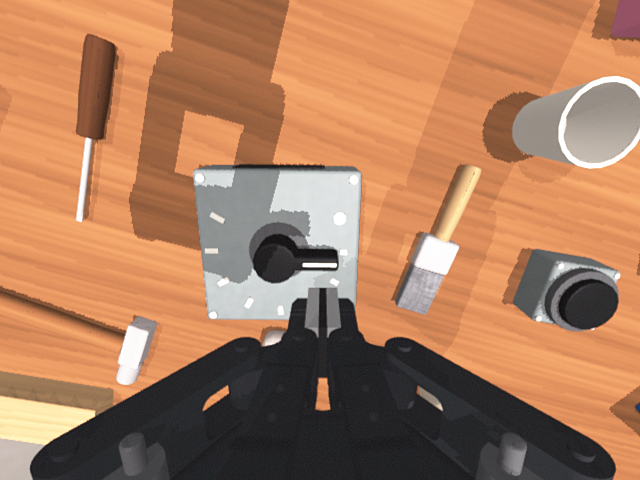

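The wrist view shows the lever line at about (302–337, 265) and bar 5 at (248,302), within a few mm of the predictions. Next I descend beside the lever, 20 mm above the face.

Request:
apply_moves --increments '[{"slide":[0,-0.17,1.5],"dr":[0,0,0],"hand":1},{"slide":[0,-0.17,3],"dr":[0,0,0],"hand":1},{"slide":[0,-0.17,4.2],"dr":[0,0,0],"hand":1},{"slide":[0,-0.17,5.2],"dr":[0,0,0],"hand":1},{"slide":[0,-0.17,5.8],"dr":[0,0,0],"hand":1},{"slide":[0,-0.17,6.05],"dr":[0,0,0],"hand":1},{"slide":[0,-0.17,6.05],"dr":[0,0,0],"hand":1}]'

```text
clock: 2.55
eef_pos: [529.7, 50.9, 80.3]
tcp_rot: [[-0.956, -0.295, -0.0], [-0.295, 0.956, 0.0], [0.0, 0.0, -1.0]]
wrist_force: [-0.1, 0.4, 0.3]
grip_width: 0.5
finger_force: 0.0
```

Run:
```python
from h import *
o=r.get_obs();print(o["wrist_force"])
for th,off in((107.2,18),(102,18),(97,18),(92,18),(87,18),(82,18),(77,18)):print(th,*rel(P(th,off),80,th+90))
```

```text
[-0.13031337  0.43673034  0.34355991]
107.2 [-0.59  0.04  0.01] -0.01
102 [-0.74  0.1   0.01] 0.64
97 [-0.89  0.14  0.01] 1.27
92 [-1.05  0.17  0.01] 1.89
87 [-1.21  0.18  0.01] 2.52
82 [-1.37  0.18  0.01] 3.14
77 [-1.53  0.17  0.01] 3.77
```

Request:
apply_moves --increments '[{"slide":[-0.6,0.05,0],"dr":[0,0,0],"hand":1},{"slide":[-0.75,0.1,0],"dr":[0,0,0.65],"hand":1},{"slide":[-0.9,0.15,0],"dr":[0,0,1.25],"hand":1},{"slide":[-1.05,0.17,0],"dr":[0,0,1.9],"hand":1},{"slide":[-1.2,0.18,0],"dr":[0,0,2.5],"hand":1},{"slide":[-1.37,0.18,0],"dr":[0,0,3.15],"hand":1},{"slide":[-1.47,0.18,0],"dr":[0,0,3.5],"hand":1},{"slide":[-1.47,0.18,0],"dr":[0,0,3.5],"hand":1}]'

```text
clock: 3.35
eef_pos: [564.4, 65.8, 81.9]
tcp_rot: [[-0.982, 0.189, 0.002], [0.189, 0.982, 0.0], [-0.002, 0.001, -1.0]]
wrist_force: [-1.7, -0.2, 1.7]
grip_width: -0.0
finger_force: 0.9
```

```bash
cat >> h.py <<'E'
def lever(n):
    "world angle of the bright line on the lever, from the wrist view"
    c=r.capture("wrist");f=c["frame"];cv2.imwrite(f"pics/{n}.png",f[:,:,::-1])
    for k in range(9):
        a=107.2+30-30*k;print(k,round(a,1),np.round(proj(c,[*P(a,0,46),96])),end="; ")
    print()
    return c
E
python3 - <<'E'
from h import *
c=lever("w2")
for th in(72,67,62,57,52,50):print(th,*rel(P(th,18),80,th+90))
E
```

```text
0 137.2 [280. 272.]; 1 107.2 [319. 308.]; 2 77.2 [331. 353.]; 3 47.2 [316. 394.]; 4 17.2 [281. 420.]; 5 -12.8 [235. 429.]; 6 -42.8 [187. 418.]; 7 -72.8 [149. 389.]; 8 -102.8 [129. 348.]; 
72 [-0.18  0.08  0.07] 0.9
67 [-0.33  0.11  0.07] 1.52
62 [-0.49  0.14  0.07] 2.15
57 [-0.65  0.15  0.07] 2.77
52 [-0.81  0.14  0.07] 3.4
50 [-0.87  0.14  0.07] 3.65
```

View pics/w2.png

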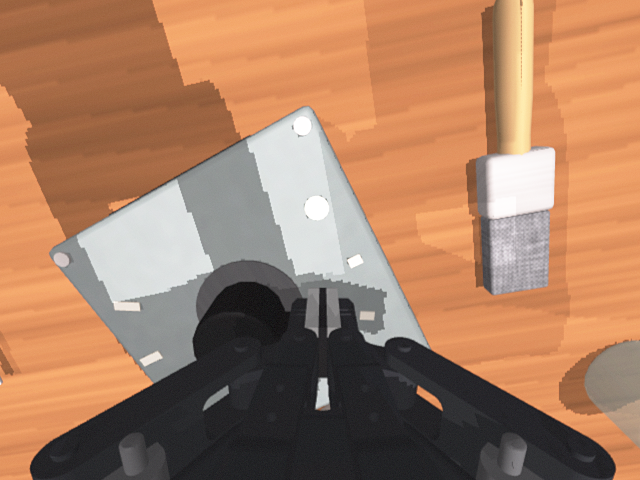

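The lever is hidden behind the fingers here. The dot (316,208), bar 1 (354,261) and bar 2 (367,316) are now on the trailing side. Next click.

Request:
apply_moves --increments '[{"slide":[-0.18,0.08,0],"dr":[0,0,0.9],"hand":1},{"slide":[-0.33,0.11,0],"dr":[0,0,1.5],"hand":1},{"slide":[-0.49,0.14,0],"dr":[0,0,2.15],"hand":1},{"slide":[-0.65,0.15,0],"dr":[0,0,2.75],"hand":1},{"slide":[-0.81,0.14,0],"dr":[0,0,3.4],"hand":1},{"slide":[-0.87,0.14,0],"dr":[0,0,3.65],"hand":1},{"slide":[-0.87,0.14,0],"dr":[0,0,3.65],"hand":1}]'

```text
clock: 4.1
eef_pos: [586.0, 64.9, 81.0]
tcp_rot: [[-0.766, 0.643, 0.001], [0.643, 0.766, 0.0], [-0.001, 0.001, -1.0]]
wrist_force: [0.0, 0.5, -0.8]
grip_width: 0.1
finger_force: 0.2
```

Run:
```python
from h import *
c=r.capture("side");f=c["frame"];im=f[190:280,300:400,::-1];cv2.imwrite("pics/s2.png",cv2.resize(im,(600,540),interpolation=cv2.INTER_CUBIC))
for k in range(9):
  a=137.2-30*k;p=np.array(proj(c,[*P(a,0,50),96]));print(k,np.round((p-[300,190])*6))
for th in(45,40,35,30,25,21):print(th,*rel(P(th,18),80,th+90))
```

```text
0 [183. 101.]
1 [232.  71.]
2 [296.  63.]
3 [358.  79.]
4 [402. 116.]
5 [417. 164.]
6 [397. 211.]
7 [347. 243.]
8 [280. 252.]
45 [-0.15  0.07  0.04] 0.63
40 [-0.31  0.11  0.04] 1.25
35 [-0.46  0.14  0.04] 1.88
30 [-0.62  0.16  0.04] 2.5
25 [-0.78  0.16  0.04] 3.13
21 [-0.91  0.15  0.04] 3.63
```

View pics/s2.png

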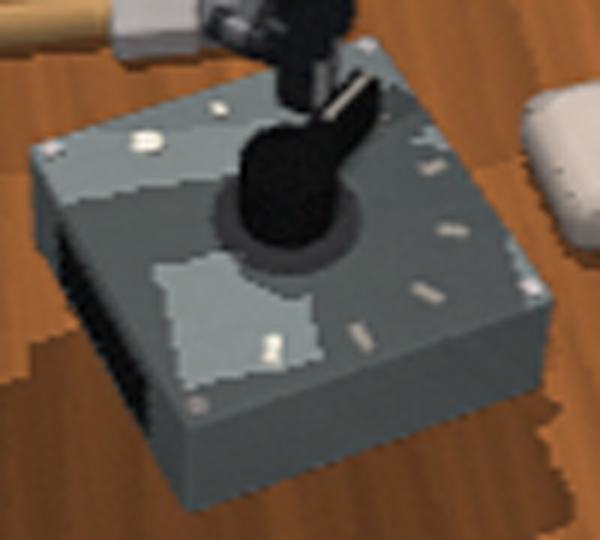

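The side crop shows the lever line ending near (370,82), with notch 3 predicted at (358,79). So it has made two clicks and sits in notch 3. Next click.

Request:
apply_moves --increments '[{"slide":[-0.15,0.07,0],"dr":[0,0,0.65],"hand":1},{"slide":[-0.31,0.11,0],"dr":[0,0,1.25],"hand":1},{"slide":[-0.46,0.14,0],"dr":[0,0,1.9],"hand":1},{"slide":[-0.62,0.16,0],"dr":[0,0,2.5],"hand":1},{"slide":[-0.78,0.16,0],"dr":[0,0,3.15],"hand":1},{"slide":[-0.9,0.15,0],"dr":[0,0,3.6],"hand":1},{"slide":[-0.9,0.15,0],"dr":[0,0,3.6],"hand":1}]'

```text
clock: 4.85
eef_pos: [605.5, 53.0, 80.5]
tcp_rot: [[-0.361, 0.933, 0.001], [0.933, 0.361, 0.0], [-0.0, 0.001, -1.0]]
wrist_force: [0.3, -0.3, -0.6]
grip_width: 0.1
finger_force: 0.0
```

Run:
```python
from h import *
for th in(15,10,5,0,-5,-8):print(th,*rel(P(th,18),80,th+90))
```

```text
15 [-0.18  0.08  0.02] 0.77
10 [-0.33  0.12  0.02] 1.39
5 [-0.49  0.14  0.02] 2.02
0 [-0.65  0.16  0.02] 2.64
-5 [-0.81  0.16  0.02] 3.27
-8 [-0.9   0.15  0.02] 3.64
```

Request:
apply_moves --increments '[{"slide":[-0.18,0.08,0],"dr":[0,0,0.75],"hand":1},{"slide":[-0.33,0.12,0],"dr":[0,0,1.4],"hand":1},{"slide":[-0.49,0.14,0],"dr":[0,0,2.0],"hand":1},{"slide":[-0.65,0.16,0],"dr":[0,0,2.65],"hand":1},{"slide":[-0.81,0.16,0],"dr":[0,0,3.25],"hand":1},{"slide":[-0.88,0.15,0],"dr":[0,0,3.5],"hand":1},{"slide":[-0.88,0.15,0],"dr":[0,0,3.5],"hand":1}]'

```text
clock: 5.55
eef_pos: [616.7, 34.0, 80.4]
tcp_rot: [[0.118, 0.993, 0.0], [0.993, -0.118, 0.0], [0.0, 0.0, -1.0]]
wrist_force: [-0.1, 0.4, -0.3]
grip_width: 0.4
finger_force: 0.0
```

Request:
apply_moves --increments '[{"slide":[0.5,0,0],"dr":[0,0,0],"hand":1},{"slide":[0.6,0,-1.5],"dr":[0,0,0],"hand":1},{"slide":[0.6,0,-3.5],"dr":[0,0,0],"hand":1},{"slide":[0.6,0,-5],"dr":[0,0,0],"hand":1},{"slide":[0.6,0,-5],"dr":[0,0,0],"hand":1}]'

```text
clock: 6.05
eef_pos: [620.8, 50.2, 213.1]
tcp_rot: [[0.117, 0.993, 0.013], [0.993, -0.117, 0.001], [0.002, 0.013, -1.0]]
wrist_force: [0.5, -0.4, 0.8]
grip_width: -0.2
finger_force: 0.0
```

Run:
```python
from h import *
c=r.capture("side");f=c["frame"];im=f[190:280,300:400,::-1];cv2.imwrite("pics/s3.png",cv2.resize(im,(600,540),interpolation=cv2.INTER_CUBIC))
print(rel([526,-347.5],205,90))
```

```text
(array([-16.23,  -1.86,   0.13]), np.float64(-0.84))
```

View pics/s3.png

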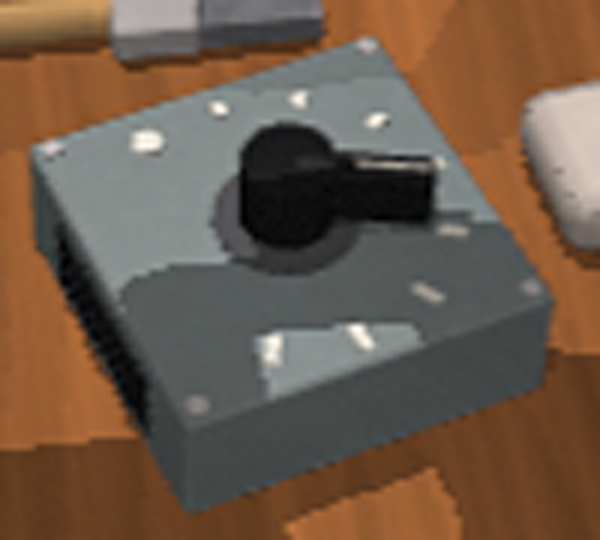

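Lever tip is at (430,163), matching the notch 5 prediction of (417,164). Its end stands over the mark at (453,230), which is the fifth bar after the dot. Next, above the start button.

Request:
apply_moves --increments '[{"slide":[-16.2,-1.85,0],"dr":[0,0,-0.8],"hand":1},{"slide":[-16.2,-1.85,0],"dr":[0,0,-0.8],"hand":1},{"slide":[-16.2,-1.85,0],"dr":[0,0,-0.8],"hand":1},{"slide":[-16.2,-1.85,0],"dr":[0,0,-0.8],"hand":1},{"slide":[-16.2,-1.85,0],"dr":[0,0,-0.8],"hand":1},{"slide":[-16.2,-1.85,0],"dr":[0,0,-0.8],"hand":1},{"slide":[-16.2,-1.85,0],"dr":[0,0,-0.8],"hand":1},{"slide":[-16.2,-1.85,0],"dr":[0,0,-0.8],"hand":1}]'

```text
clock: 6.9
eef_pos: [524.9, -341.0, 203.2]
tcp_rot: [[0.007, 1.0, -0.002], [1.0, -0.007, 0.002], [0.002, -0.002, -1.0]]
wrist_force: [-0.4, 0.0, 0.1]
grip_width: -0.2
finger_force: 0.0
```

Request:
apply_moves --increments '[{"slide":[0,0,0],"dr":[0,0,0],"hand":1},{"slide":[0,0,0],"dr":[0,0,0],"hand":1}]'

```text
clock: 7.1
eef_pos: [525.1, -340.3, 203.0]
tcp_rot: [[0.009, 1.0, -0.002], [1.0, -0.009, 0.002], [0.002, -0.002, -1.0]]
wrist_force: [0.5, 1.0, 0.9]
grip_width: 0.3
finger_force: 0.0
```

Run:
```python
from h import *
print(r.get_obs()["eef_pos"])
c=r.capture("wrist");cv2.imwrite("pics/w3.png",c["frame"][:,:,::-1]);print(proj(c,[526,-347.5,67]))
f=c["frame"].astype(int);print(rel([526,-347.5],75,90))
m=(f.max(2)<45).astype(np.uint8);n,l,s,ce=cv2.connectedComponentsWithStats(m)
for i in range(1,n):
  if 300<s[i,4]<20000:print(s[i],ce[i],ray(c,*ce[i],67))
```

```text
[ 525.10548158 -340.28680337  203.03993879]
(np.float64(322.89003558703155), np.float64(237.22472971271162))
(array([-0.34,  0.02,  5.14]), np.float64(-0.05))
[308 215  34  35 449] [324.5701559 236.       ] [ 527.48814631 -346.38781508   67.        ]
[  67  344   94   47 2016] [118.17113095 365.21279762] [ 319.75759726 -479.55920784   67.        ]
[  31  390   91   88 1398] [ 70.25321888 444.80472103] [ 247.30890755 -582.39095086   67.        ]
[159 425  41  43 455] [178.28791209 442.2967033 ] [ 366.14768726 -579.85181157   67.        ]
```

View pics/w3.png

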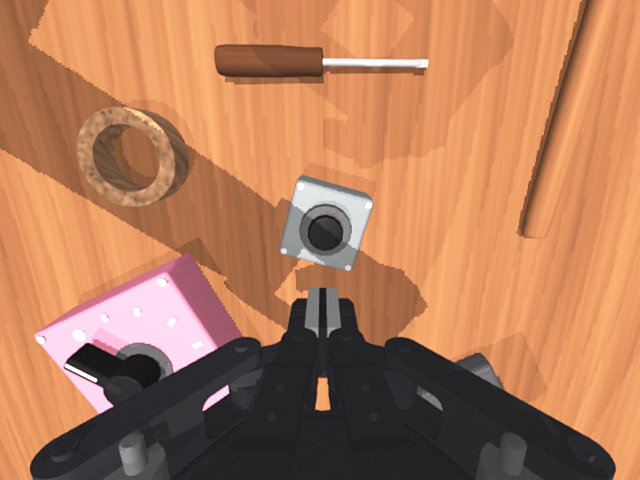

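The small black button sits at (325,232), giving a target of about (527,-345). The pink unit stays clear. I'll descend over the button.

Request:
apply_moves --increments '[{"slide":[-0.2,0.08,1.2],"dr":[0,0,0],"hand":1},{"slide":[-0.2,0.08,2.6],"dr":[0,0,0],"hand":1},{"slide":[-0.2,0.08,3.8],"dr":[0,0,0],"hand":1},{"slide":[-0.2,0.08,4.7],"dr":[0,0,0],"hand":1},{"slide":[-0.2,0.08,5.1],"dr":[0,0,0],"hand":1},{"slide":[-0.2,0.08,5.1],"dr":[0,0,0],"hand":1}]'

```text
clock: 7.75
eef_pos: [527.5, -343.4, 75.9]
tcp_rot: [[0.007, 1.0, -0.002], [1.0, -0.007, 0.002], [0.002, -0.002, -1.0]]
wrist_force: [-0.4, -0.8, 0.8]
grip_width: -0.2
finger_force: 0.0
```

Request:
apply_moves --increments '[{"slide":[0,0,0.15],"dr":[0,0,0],"hand":1},{"slide":[0,0,0.3],"dr":[0,0,0],"hand":1},{"slide":[0,0,0.4],"dr":[0,0,0],"hand":1},{"slide":[0,0,0.48],"dr":[0,0,0],"hand":1},{"slide":[0,0,0.48],"dr":[0,0,0],"hand":1},{"slide":[0,0,0.48],"dr":[0,0,0],"hand":1}]'

```text
clock: 8.35
eef_pos: [527.9, -345.3, 66.2]
tcp_rot: [[0.009, 1.0, 0.001], [1.0, -0.009, -0.0], [-0.0, 0.001, -1.0]]
wrist_force: [0.3, 0.1, 1.8]
grip_width: 0.3
finger_force: 0.9
```

Request:
apply_moves --increments '[{"slide":[0,0,0.1],"dr":[0,0,0],"hand":1},{"slide":[0,0,0.2],"dr":[0,0,0],"hand":1},{"slide":[0,0,0.2],"dr":[0,0,0],"hand":1},{"slide":[0,0,0.2],"dr":[0,0,0],"hand":1}]'

```text
clock: 8.75
eef_pos: [527.9, -345.4, 61.2]
tcp_rot: [[0.009, 1.0, 0.001], [1.0, -0.009, -0.001], [-0.001, 0.001, -1.0]]
wrist_force: [-0.6, 0.7, 5.3]
grip_width: -0.1
finger_force: 2.4
```

Request:
apply_moves --increments '[{"slide":[0,0,0.06],"dr":[0,0,0],"hand":1},{"slide":[0,0,0.1],"dr":[0,0,0],"hand":1},{"slide":[0,0,0.1],"dr":[0,0,0],"hand":1},{"slide":[0,0,0.1],"dr":[0,0,0],"hand":1}]'

```text
clock: 9.15
eef_pos: [528.0, -345.5, 60.8]
tcp_rot: [[0.009, 1.0, 0.002], [1.0, -0.009, -0.001], [-0.001, 0.002, -1.0]]
wrist_force: [-5.5, 4.1, 16.5]
grip_width: -0.1
finger_force: 8.3
```

The button has bottomed: 16 N, and z has stopped at 61. Lifting off straight up.

Request:
apply_moves --increments '[{"slide":[0,0,-0.5],"dr":[0,0,0],"hand":1},{"slide":[0,0,-1.5],"dr":[0,0,0],"hand":1},{"slide":[0,0,-3],"dr":[0,0,0],"hand":1},{"slide":[0,0,-4.5],"dr":[0,0,0],"hand":1},{"slide":[0,0,-5.5],"dr":[0,0,0],"hand":1},{"slide":[0,0,-5.5],"dr":[0,0,0],"hand":1},{"slide":[0,0,-5.5],"dr":[0,0,0],"hand":1}]'

```text
clock: 9.85
eef_pos: [527.5, -345.2, 195.0]
tcp_rot: [[0.009, 1.0, -0.0], [1.0, -0.009, 0.0], [0.0, -0.0, -1.0]]
wrist_force: [-0.2, -0.1, -0.3]
grip_width: -0.1
finger_force: 0.0
```

Run:
```python
from h import *
o=r.get_obs();print(o["wrist_force"],o["clock"])
cv2.imwrite("pics/t9.png",r.capture("top")["frame"][:,:,::-1])
```

```text
[-0.17495857 -0.06406434 -0.32326388] 9.85
```

View pics/t9.png

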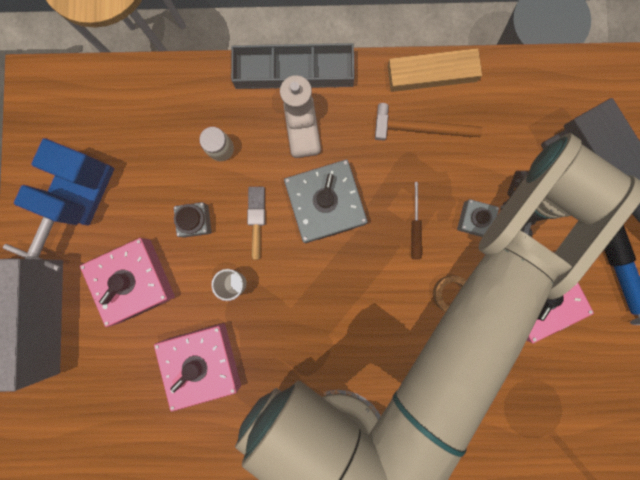

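The top view shows the lever pointing to (331,175), over the fifth bar. The loose objects in view have not moved, and the hand is clear above the start button. Handing in.

```bash
python3 -c "
from station import r
print(r.hand_in())"
```

```text
the job is handed in; nothing more can be done
None
```

The job is handed in (no verdict came back): the camera shows the selector resting at the fifth bar, I pressed start until it bottomed and lifted clear, stop was not touched, and nothing loose in view moved.

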